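# Hang the weighing pail and zero the scale with the stylus

## Task

Hang the small steel pail by its bail on the hooked, spring-balanced arm of the parts scale, easing it down until the arm carries the whole weight and has settled before you let go, so that the arm never drops or springs back. Then zero the scale: take the stylus from its stand and with its tip gently press the recessed button in the sloping face of the indicator fully down and hold it about a second. Stand the stylus back in its stand, collar resting on the stand, leave the pail hanging still, and do not knock the other things about.

Things in the scene. Friction and masses are not known exactly. Their poses are not given: they have to be found in the camera images.
- scale: Parts scale, fixed. Origin on the bench straight below the hook seat of the unloaded arm; x points from the hook back to the post, z up. Base plate 130x100x14 mm centred 180 mm behind the origin; square post 34x30 mm, 190 mm high with its cheeks, 182 mm behind the origin. Its arm, a steel bar 8 mm thick, reaches 170 mm from the post to the hook, rising 0.12 rad toward it when unloaded.
- scale_arm (a joint): Arm angle (rad), hinged at the post 165 mm up. 0 = unloaded, up against its stop; grows as the hook sinks (170 mm per rad), at most 0.32. A soft, lightly damped spring (70 N/m at the hook, plus 0.4 N to leave the stop) holds it up: with the pail it rests between 0.08 and 0.32, depending on the pail's unknown weight. It must not move faster than 0.6 rad/s (0.1 m/s at the hook).
- hook_seat (a point): Where the centre of the pail's bar lies when hung: 7 mm above the arm bar's centre line, 192 mm over the bench unloaded; moves with the arm; axes as the arm's. The arm's front end turns up 17 to 22 mm in front of the seat (toward scale -x), its tip 16 mm higher than the seat point; a brass collar of 9 mm radius begins 13 mm behind the seat.
- pail: Steel pail, loose, 64 mm across, 45 mm high, empty; 0.15 to 0.4 kg. Origin at the centre of its underside, z up. Its stiff bail lies in its y-z plane: two upright wires at y = +/-28 mm and a level bar along y, 6 mm thick, 115 mm up. The arm's upturned end goes through the bail under the bar; the bar comes down on the arm between that end and the brass collar, the bail's plane across the arm.
- pail_tab (a point): Grip point of the flat black tab on the pail's bar, 147 mm above the pail's underside; axes as the pail's. The tab is 12 mm (x) by 24 mm (y) and reaches from 117 to 167 mm above the underside.
- pail_bar (a point): The middle of the pail's bail bar, 115 mm above the pail's underside, 32 mm under pail_tab; axes as the pail's.
- console: Scale indicator, a fixed grey wedge 110 mm wide (y), 90 mm deep; its face slopes 30 degrees down to its front (-x), 31 mm high at the front, 81 mm at the back. Origin on the bench at its centre. Outward normal of the face: (-0.5, 0, 0.866) in its axes. A dark display is on the upper part; below it two flat rubber pads (not for pressing) and, on their +y side, the round recess of the zero button.
- recess_mouth (a point): Centre of the mouth of the zero button's recess, on the face of the console; axes parallel to the console's. The recess is 12 mm across and goes in square to the face, i.e. along (0.5, 0, -0.866) in the console's axes; the top of the button lies 7 to 11 mm deep, differing from unit to unit and not known beforehand: feel for it. Too narrow for fingers.
- zero_button (a joint): Travel of the zero button (m) into the recess: 0 = up, 0.005 = fully down; a spring, about 2 N at first and 5 N fully down. It counts as down from 0.004 on; it breaks over 20 N.
- stand: Fixed dark square block 52x52x46 mm with a 14 mm wide hole straight through from the top (a low rubber foot 66 mm square). Origin on the bench at its centre.
- stand_mouth (a point): Centre of the hole's mouth, at the top of the stand, 46 mm above the bench.
- stylus_grip (a point): Middle of the round handle of the loose aluminium stylus, z from tip to handle. Stylus 126 mm long, 45 g, upright in the stand, its collar (20 mm across, 5 mm thick) on the stand's top. From this point: the 10 mm thick handle runs from 42 mm below to 39 mm above; collar underside 47 mm below; tip 87 mm below. The tip is 5 mm thick for 24 mm, then widens to a 9 mm shank.
- stylus_collar (a point): Centre of the underside of the stylus's collar, 40 mm above the tip; at the stand's mouth when the stylus is put away.
- stylus: The stylus itself, origin at its tip, z along it to the handle.
- screw_tin: Bystander: round tin of screws 66 mm across, 30 mm high, loose; origin at its underside. Leave it alone.
- fan: Bystander: square black fan 90x90x25 mm, loose. Leave it alone.
- tape: Bystander: roll of tape 62 mm across, 19 mm high, loose. Leave it alone.
- cooler: Bystander: finned heat sink with fan 100x80x57 mm, loose. Leave it alone.

How it is judged:
On the way, in this order (a step that is already met when the one before it is completed fails the run):
1. the pail hangs by its bar on the arm's seat, the arm has sunk and come to rest, and the fingers have let go (distance between pail_bar and hook_seat below 0.025 m and value of joint scale_arm above 0.05 rad and velocity of joint scale_arm between -0.08 and 0.08 rad/s and linear speed of pail below 0.05 m/s and contact force between the fingers and pail below 0.1 N), for 0.4 s.
2. the zero button is held fully down by the stylus while the pail hangs (distance between pail_bar and hook_seat below 0.025 m and value of joint scale_arm above 0.05 rad and value of joint zero_button above 0.004 m and contact force between stylus and zero_button above 0.5 N), for 0.5 s.
At the end, for the whole second after the job is handed in: The pail hangs still on the arm (bar within 25 mm of the hook seat, arm sunk by more than 0.05 rad and at rest), the zero button is up again, and the stylus stands upright (within 0.12 rad) in its stand with the underside of its collar within 8 mm of the stand's mouth, released and at rest (all of step 1 and value of joint zero_button below 0.001 m and angle between stylus_grip's own z axis and vertical below 0.12 rad and distance between stylus_collar and stand_mouth below 0.008 m and linear speed of stylus below 0.02 m/s and contact force between the fingers and stylus below 0.1 N); the robot touches nothing.
It fails at once if the scale's arm drops or springs back (faster than 0.6 rad/s) (velocity of joint scale_arm above 0.6 rad/s or velocity of joint scale_arm below -0.6 rad/s).
It fails at once if the button is pressed with more than 20 N (contact force between anything else and zero_button above 20 N).
It fails at once if a finger or the arm touches the button (contact force between any of the fingers, the arm and zero_button above 0.5 N).
It fails at once if a bystander is moved by more than 30 mm (distance of any of screw_tin, fan, tape, cooler from where it was at the start of the episode above 0.03 m).
It also fails if it takes over 72 s, if anything falls off the work surface, if the arm or the gripper's body presses on something with over 40 N, if the wrist force passes 120 N, or if a joint passes its speed limit or range.

## Robot

A 6-joint arm with a two-finger parallel gripper is mounted at the origin on a cart in front of the work surface, level with it; the furniture and walls round the work are solid. World frame = base frame: x ahead of the robot, y to its left, z up, the work surface at z = 0. Lengths are in m, angles in rad, forces in N, time in s.
With the tool pointing down it reaches from about 0.4 to 0.925 m from the base axis. Payload 12.5 kg.
Tool frame: the origin (TCP) lies at the very end of the fingers, on their centre line; the grasp point (between the pads) lies 19 mm behind it; z points along the fingers, y is the line along which they close (so a half turn about z gives the same grasp; the last joint's range is limited). The gripper opens to 95 mm and grips with 3 to 60 N. Pads are 20 mm wide; open, the fingers measure 119 mm over their backs; the gripper's body (75 mm by 180 mm) begins 59 mm behind the grasp point.
Start: joints at [1.042, 0.491, 1.559, -0, 1.092, -0.106], TCP at [0.256, 0.57, 0.215] pointing down, gripper open.
Joint ranges: [-3.1, 3.1], [-0.84, 2.19], [0.05, 2.79], [-1.13, 4.28], [0.06, 2.93], [-2.69, 2.69]. Speed limits (rad/s): [2.22, 2.22, 2.79, 3.14, 3.14, 3.14].

## Interface

Orientations are given as a rotation vector (axis times angle).
In Python, from workcell import movep, move_l, movej, move_gripper, sleep, ik, snapshot, camera_info, PlanningError, hand_in, boxes_of, pinpoint, get_time_s, get_q, get_qd, get_tau, get_tcp_pos, get_orientation, get_ft_force, get_moment, get_grip_width, get_gripper_force gives the robot as it stands. Calls block until the motion is done:
- movep(position, orientation): joint-space move of the TCP to a pose.
- move_l(position, ori=None, speed=0.15, contact_N=None): straight line of the TCP; ori=None keeps the orientation; speed is the mean speed in m/s. With contact_N (N) it stops when the force on the tool has changed by that much, and returns True; else False.
- movej(angles): joint-space move.
- move_gripper(opening, squeeze=None): opening from 0.0 (shut) to 1.0 (fully open); squeeze is the grip in N (None keeps the last); returns when the fingers have stopped.
- sleep(seconds).
- ik(position, orientation): joint angles nearest the present ones, or None.
- snapshot(name): name is "scene" or "side" or "wrist"; returns (picture, depth): 384x512x3 uint8, red, green, blue; 384x512 float32, m along the optical axis (not along the pixel's ray), 0 where there is no reading.
- camera_info(name): a dict with "intrinsics" (3x3 intrinsics, pixels), "rvec" (rotation vector, rad) and "tvec" (3), from world to camera coordinates, as OpenCV has them; the wrist camera has in their place "hand_eye" (4x4, takes a point from camera to tool coordinates, whose origin is the TCP and whose axes are the flange's). Camera axes: x right, y down, z forward; pixel columns grow to the right and rows downward; lengths in m; the calibration is good to about 2 mm. A picture is of the moment at which its call begins: read the wrist's pose just before it. camera_info takes no time and is no camera call.
A pose or a line that the arm cannot do raises PlanningError and nothing moves.
- hand_in(): hands the job in; it is judged then, once.
Trained networks look in the newest picture that a camera, given by its name, has taken for a name from the list of things; names that differ only in an ending like _2 or _b are one class to them, and where a whole thing is asked for, a point or a joint stands for the part that bears it (a point fixed in the world has none). Each returns a list of dicts, best first, with "p" (0 to 1); they miss things now and then, are a little off and sometimes report something else, mostly with a low value. They report only what shows in the picture. A call takes as long as a camera call.
- boxes_of(thing, camera): "location" ([x, y, z] in m, in world coordinates, good to about 4 mm: the middle of the surface that is visible of it).
- pinpoint(thing, camera): "location" ([x, y, z] in m, in world coordinates, good to about 4 mm: a listed point, or the origin of a listed thing).
Readings, each from a call of its own:
- get_time_s(): time.
- get_q(): joint angles.
- get_qd(): joint speeds.
- get_tau(): joint torques, N m.
- get_tcp_pos(): TCP position.
- get_orientation(): TCP orientation.
- get_ft_force(): force on the tool from outside, world axes, zero at the start.
- get_moment(): the same for the moment, N m.
- get_grip_width(): opening from 0.0 (shut) to 1.0 (fully open).
- get_gripper_force(): force on a finger pad.
Only numpy, scipy, OpenCV 4.12 (cv2) and the standard library are available. Lean on these libraries where they do the work, as an engineer would, in place of code of your own. Each camera call takes 0.05 s, during which the arm holds its last target. There are 200 camera calls.

## Working session

There is one attempt and no reset: what is moved stays moved. The work goes in short steps, each a Python script; the robot and the scene stay as the last script left them, time stands still between calls to the robot, and variables do not carry over. Pictures are saved under pics/ and viewed, at most 10 in all, crops included, and the job is handed in when it is done.

```bash
mkdir -p pics; ls; cat > h.py <<'E'
from workcell import *
import numpy as np, cv2
from scipy.spatial.transform import Rotation as R
np.set_printoptions(precision=4,suppress=True)
E
python3 - <<'E'
from h import *
for c in ["scene","side"]:
    im,d=snapshot(c); cv2.imwrite(f"pics/{c}0.png",im[:,:,::-1])
    for t in ["hook_seat","pail_tab","pail_bar","pail","scale","console","recess_mouth","stand","stand_mouth","stylus_grip","stylus_collar","screw_tin","fan","tape","cooler"]:
        print(c,t,[(np.round(r["location"],4),round(r["p"],2)) for r in pinpoint(t,c)[:2]])
print(get_time_s(),get_orientation(),camera_info("wrist"))
E
```

```text
pics
scene hook_seat [(array([ 0.5083, -0.2297,  0.1912]), 0.59)]
scene pail_tab [(array([ 0.471 , -0.423 ,  0.1458]), 0.82)]
scene pail_bar [(array([ 0.4714, -0.4276,  0.1146]), 0.86)]
scene pail [(array([ 0.4658, -0.4245,  0.0019]), 0.8)]
scene scale []
scene console [(array([ 0.577 ,  0.2995, -0.0016]), 0.7), (array([ 0.62  ,  0.1474, -0.0008]), 0.59)]
scene recess_mouth [(array([0.5483, 0.3011, 0.0506]), 0.68)]
scene stand [(array([0.4522, 0.1611, 0.0007]), 0.82)]
scene stand_mouth [(array([0.4537, 0.1599, 0.0452]), 0.84)]
scene stylus_grip [(array([ 0.6553, -0.4225, -0.0029]), 0.68)]
scene stylus_collar [(array([0.4495, 0.1591, 0.0439]), 0.55)]
scene screw_tin [(array([ 0.4112,  0.2913, -0.0005]), 0.71), (array([0.4513, 0.1654, 0.0943]), 0.39)]
scene fan [(array([ 0.6535, -0.4224, -0.0019]), 0.89)]
scene tape [(array([ 0.4013, -0.2704,  0.0015]), 0.8)]
scene cooler [(array([ 0.6169,  0.1488, -0.001 ]), 0.61)]
side hook_seat [(array([ 0.505 , -0.2334,  0.1967]), 0.51)]
side pail_tab [(array([ 0.4688, -0.4227,  0.1449]), 0.94)]
side pail_bar [(array([ 0.4705, -0.427 ,  0.1145]), 0
[... 474 characters left out ...]
ray([ 0.4707, -0.4231,  0.1431]), 0.65), (array([0.4521, 0.1625, 0.0425]), 0.54)]
side screw_tin [(array([0.4127, 0.2897, 0.0036]), 0.74)]
side fan [(array([ 0.6513, -0.418 , -0.0014]), 0.52)]
side tape [(array([0.5739, 0.2994, 0.0001]), 0.69), (array([ 0.4007, -0.2689,  0.0001]), 0.55)]
side cooler [(array([ 0.6115,  0.1483, -0.0041]), 0.76)]
1.6 [0.6592 3.0716 0.0001] {'intrinsics': array([[326.7673,   0.    , 255.1699],
       [  0.    , 326.7673, 195.0215],
       [  0.    ,   0.    ,   1.    ]]), 'hand_eye': array([[ 0.0001, -0.9682, -0.2503,  0.0685],
       [ 1.    , -0.    ,  0.0004, -0.0002],
       [-0.0004, -0.2503,  0.9682, -0.169 ],
       [ 0.    ,  0.    ,  0.    ,  1.    ]])}
```

View pics/scene0.png

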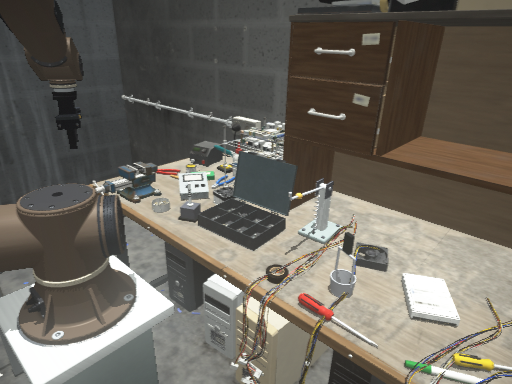

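View pics/side0.png

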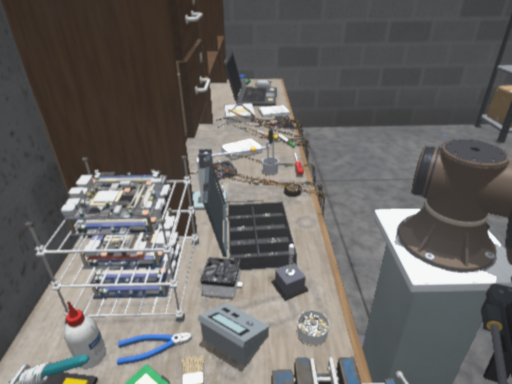

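Scene: stand and stylus about (190,210), organiser box with raised lid in the middle (255,200), scale with post at (322,220) and hook near (295,195), pail with black tab at (343,270). The side view shows the console at (232,330) and the stand at (290,280). Next I get the scale's yaw and the lid's extent from the depth cloud.

```bash
cat >> h.py <<'E'
def cloud(c):
    if c=="wrist":
        p=np.array(get_tcp_pos());o=R.from_rotvec(get_orientation())
    im,d=snapshot(c);i=camera_info(c);K=i["intrinsics"]
    v,u=np.mgrid[:384,:512]
    P=np.stack([(u-K[0,2])*d/K[0,0],(v-K[1,2])*d/K[1,1],d],-1)
    if c=="wrist":
        H=np.array(i["hand_eye"]);P=o.apply((P@H[:3,:3].T+H[:3,3]).reshape(-1,3))+p
    else:
        r=R.from_rotvec(np.ravel(i["rvec"]));P=r.inv().apply(P.reshape(-1,3)-np.ravel(i["tvec"]))
    return im,P.reshape(384,512,3),d>0
E
python3 - <<'E'
from h import *
Q=[]
for c in ["scene","side"]:
    im,P,ok=cloud(c);Q.append(P[ok])
np.save("Q.npy",np.vstack(Q))
Q=np.vstack(Q)
m=(Q[:,0]>.3)&(Q[:,0]<.95)&(Q[:,1]>-.6)&(Q[:,1]<.5)&(Q[:,2]<.5)
Q=Q[m]
# max height map, 2.5cm cells
H=np.zeros((26,44));
i=((Q[:,0]-.3)/.025).astype(int);j=((Q[:,1]+.6)/.025).astype(int)
np.maximum.at(H,(i,j),Q[:,2])
print("cols y from",-.6,"rows x from .3; cm")
for r in range(26): print("%.3f"%(.3+.025*r),' '.join("%2d"%round(h*100) for h in H[r]))
for lo,hi in [(.17,.215),(.02,.16)]:
    s=Q[(Q[:,2]>lo)&(Q[:,2]<hi)&(Q[:,1]<-.13)&(Q[:,1]>-.37)&(Q[:,0]>.45)&(Q[:,0]<.78)]
    print(len(s)); print(s[np.argsort(s[:,0])][::max(1,len(s)//25)])
E
```

```text
cols y from -0.6 rows x from .3; cm
0.300  0  0  0  0  0  1  1  0  0  0  0  2  1  2  2  0  0  0  0  0  0  0  0  0  0  0  0  0  0  0  0  0  0  0  0  0  0  0  0  0  0  8  8  8
0.325  0  0  0  0  0  2  2  3  3  0  0  2  1  2  1  0  0  0  0  0  0  0  0  0  0  0  0  0  0  0  0  0  0  0  0  0  0  0  0  0  0  8  8  8
0.350  0  1  1  1  1  3  3  3  3  3  0  2  2  2  0  0  0  0  0  0  0  0  0  0  0  0  0  0  0  0  0  0  0  0  0  0  0  0  0  2 11 12 12 12
0.375  0  0  0  0  0  2  2  0  0  0  0  2  2  2  2  0  0  0  0  0  0  0  0  0  0  0  0  0  0  0  0  0  0  0  3  3  3  0  0  2 12 12 12 12
0.400  0  0  0  0  0  2  2  0  0  0  0  2  3  3  2  0  0  0  0  0  0  0  0  0  0  0  0  0  0  1  5  4  0  0  3  2  3  0  0  0 12 12 12 12
0.425  0  0  0  0  0  5  5  5  0  0  1  2  3  3  0  0  0  0  5  5  5  5  5  5  5  5  5  5  2  5 13  5  0  0  3  3  3  0  0  0 12 12 12 12
0.450  0  0  0  0  0 12 17 17  5  0  1  3  4  0  0  0  0  0  5  0  4  0  4  4  1  4  0  5  2  5 13  5  1  0  0  0  0  0  0  3 12 12 12 12
0.475  3  0  0  0  0  5  5 17 12  0  2  4  4  0 21 20  0  0  5  2  4  2  4  4  2  4  2  5  5  5  5
[... 3238 characters left out ...]
 0.4504 -0.1474  0.0412]
 [ 0.4634 -0.3054  0.0214]
 [ 0.4771 -0.1387  0.0274]
 [ 0.4926 -0.1374  0.0211]
 [ 0.5045 -0.3169  0.0228]
 [ 0.5172 -0.1347  0.0459]
 [ 0.5308 -0.3029  0.038 ]
 [ 0.5426 -0.3171  0.0378]
 [ 0.5554 -0.3117  0.0255]
 [ 0.5693 -0.1367  0.0421]
 [ 0.5825 -0.3112  0.0473]
 [ 0.5947 -0.3342  0.0452]
 [ 0.6073 -0.3088  0.0364]
 [ 0.6256 -0.3444  0.0531]
 [ 0.636  -0.2241  0.1428]
 [ 0.6415 -0.1313  0.1386]
 [ 0.6525 -0.3249  0.0679]
 [ 0.6687 -0.3696  0.024 ]
 [ 0.6736 -0.2244  0.1515]
 [ 0.6747 -0.2239  0.0879]
 [ 0.6764 -0.2158  0.1479]
 [ 0.6828 -0.2061  0.1567]
 [ 0.6909 -0.2115  0.1084]
 [ 0.6975 -0.2074  0.1   ]
 [ 0.7024 -0.2093  0.0509]
 [ 0.7296 -0.3081  0.0633]]
```

```bash
python3 - <<'E'
from h import *
D=[0,np.pi,0]
movep([0.42,0.15,0.36],D); print(get_q(),get_time_s())
movep([0.46,-0.35,0.33],D); print(get_q(),get_time_s(),get_tcp_pos())
im,P,ok=cloud("wrist"); cv2.imwrite("pics/w1.png",im[:,:,::-1]); np.savez("w1.npz",P=P,ok=ok,im=im)
for t in ["hook_seat","pail_tab","pail_bar","pail"]:
    print(t,[(np.round(r["location"],4),round(r["p"],2)) for r in pinpoint(t,"wrist")[:2]])
f=[get_ft_force() for _ in range(5)];print(f)
E
```

```text
[ 0.1956  0.0955  1.7402  0.0001  1.3063 -1.3755] 3.425
[-0.7631  0.3279  1.5103  0.0002  1.3032 -2.3351] 5.25 [ 0.4605 -0.3491  0.3302]
hook_seat [(array([ 0.5076, -0.2361,  0.1924]), 0.78), (array([ 0.467 , -0.4289, -0.0037]), 0.63)]
pail_tab [(array([ 0.4683, -0.4241,  0.1495]), 0.64)]
pail_bar [(array([ 0.4686, -0.4243,  0.1158]), 0.58)]
pail [(array([ 0.4685, -0.4288,  0.0003]), 0.63), (array([ 0.3977, -0.2701, -0.0017]), 0.49)]
[array([-0.2259, -0.3029,  0.9338]), array([-0.2259, -0.3029,  0.9338]), array([-0.2259, -0.3029,  0.9338]), array([-0.2259, -0.3029,  0.9338]), array([-0.2259, -0.3029,  0.9338])]
```

View pics/w1.png

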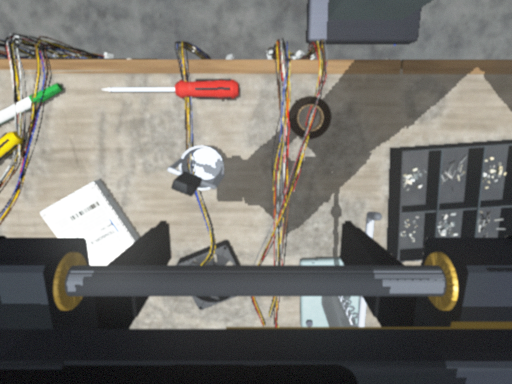

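The wrist view shows the pail (207,165) with its tab (186,185) and bail, and the arm's hook end at (372,215). Next I compute the yaws from the cloud.

```bash
python3 - <<'E'
from h import *
w=np.load("w1.npz");P=w["P"][w["ok"]];Q=np.load("Q.npy")
def sel(A,x,y,z): return A[(abs(A[:,0]-x[0])<x[1])&(abs(A[:,1]-y[0])<y[1])&(A[:,2]>z[0])&(A[:,2]<z[1])]
for n,A in [("wrist",P),("fixed",Q)]:
    s=sel(A,(.47,.05),(-.425,.05),(.06,.18)); 
    t=s[s[:,2]>.122]; b=s[s[:,2]<.12]
    for k,q in (("tab",t),("bail",b),("all",s)):
        if len(q)<5: print(n,k,len(q));continue
        c=q.mean(0);e,V=np.linalg.eigh(np.cov((q-c)[:,:2].T));print(n,k,len(q),c,q.min(0),q.max(0),"sd",np.sqrt(e),"yaw",np.degrees(np.arctan2(V[1,1],V[0,1])))
    top=s[s[:,2]>.16]
    if len(top)>3: c=top[:,:2].astype(np.float32); print("rect",cv2.minAreaRect(c))
    rim=sel(A,(.47,.05),(-.425,.05),(.038,.052)); 
    if len(rim)>4: print("rim",cv2.minEnclosingCircle(rim[:,:2].astype(np.float32)))
    a=sel(A,(.565,.1),(-.232,.03),(.165,.225))
    aa=a[(a[:,0]>.535)&(a[:,0]<.64)]
    if len(aa)>5: print("arm",len(aa),np.polyfit(aa[:,0],aa[:,1],1),np.polyval(np.polyfit(aa[:,0],aa[:,1],1),.507))
    print("tip",a[a[:,0]<.5].mean(0),a.min(0)); 
    print("col",sel(a,(.53,.02),(-.232,.03),(.18,.22)).max(0) if len(a) else 0)
    for x in np.arange(.48,.56,.005):
        r=a[abs(a[:,0]-x)<.0025]
        if len(r): print("%.3f %d y %.4f..%.4f zmax %.4f"%(x,len(r),r[:,1].min(),r[:,1].max(),r[:,2].max()))
E
```

```text
wrist tab 485 [ 0.4682 -0.4237  0.1552] [ 0.461  -0.4373  0.1221] [ 0.4792 -0.4127  0.1689] sd [0.0036 0.0071] yaw 66.13579629671348
wrist bail 248 [ 0.4696 -0.4245  0.1059] [ 0.4566 -0.4537  0.0603] [ 0.4838 -0.3951  0.1195] sd [0.0018 0.0246] yaw 67.91392889834566
wrist all 740 [ 0.4686 -0.424   0.1383] [ 0.4566 -0.4537  0.0603] [ 0.4838 -0.3951  0.1689] sd [0.0032 0.0153] yaw 67.7282312227017
rect ((0.4706116020679474, -0.4255169928073883), (0.023727213963866234, 0.012758990749716759), 68.66327667236328)
rim ((0.4796661138534546, -0.42661458253860474), 0.04072778671979904)
arm 207 [ 0.0687 -0.2715] -0.2366468970199903
tip [ 0.4909 -0.236   0.1995] [ 0.4846 -0.2387  0.1705]
col [ 0.5179 -0.2291  0.1894]
0.485 36 y -0.2379..-0.2313 zmax 0.2098
0.490 63 y -0.2387..-0.2311 zmax 0.2101
0.495 20 y -0.2383..-0.2333 zmax 0.2018
0.500 39 y -0.2381..-0.2302 zmax 0.1904
0.505 39 y -0.2379..-0.2310 zmax 0.1906
0.510 37 y -0.2372..-0.2299 zmax 0.1894
0.515 15 y -0.2367..-0.2291 zmax 0.1888
0.520 1 y -0.2303..-0.2303 zmax 0.1865
fixed tab 250 [ 0.4656 -0.4261  0.1476] [ 0.4583 -0.4402  0.1221] 
[... 582 characters left out ...]
.2339  0.1972] [ 0.4826 -0.2479  0.1653]
col [ 0.5498 -0.22    0.1924]
0.485 19 y -0.2395..-0.2267 zmax 0.2101
0.490 24 y -0.2394..-0.2246 zmax 0.2097
0.495 6 y -0.2390..-0.2275 zmax 0.1934
0.500 8 y -0.2388..-0.2277 zmax 0.1919
0.505 4 y -0.2379..-0.2261 zmax 0.1901
0.510 9 y -0.2384..-0.2272 zmax 0.1898
0.515 10 y -0.2382..-0.2249 zmax 0.1892
0.520 4 y -0.2374..-0.2275 zmax 0.1885
0.525 24 y -0.2427..-0.2205 zmax 0.1905
0.530 21 y -0.2419..-0.2200 zmax 0.1924
0.535 12 y -0.2422..-0.2211 zmax 0.1916
0.540 8 y -0.2310..-0.2200 zmax 0.1891
0.545 3 y -0.2344..-0.2258 zmax 0.1847
0.550 6 y -0.2359..-0.2261 zmax 0.1839
0.555 8 y -0.2357..-0.2271 zmax 0.1838
0.560 6 y -0.2347..-0.2262 zmax 0.1838
```

```bash
cat >> h.py <<'E'
def down(yaw): return (R.from_euler('z',yaw)*R.from_rotvec([0,np.pi,0])).as_rotvec()
E
python3 - <<'E'
from h import *
g=down(np.radians(-22)); hy=down(np.radians(2.7))
x,y=.469,-.4245
movep([x,y,.24],g); f0=get_ft_force()
move_l([x,y,.128],speed=.1)
move_gripper(0,20); print("grip",get_grip_width()*95,get_gripper_force(),get_ft_force()-f0)
move_l([x,y,.242],speed=.1); sleep(.5)
f1=get_ft_force(); print("weight",f1-f0,get_time_s())
move_l([.42,-.2345,.243],hy,speed=.12)
sleep(.3); print(get_ft_force(),get_tcp_pos(),get_time_s())
im,P,ok=cloud("side"); 
for c in ("side","scene"):
    im,P,ok=cloud(c); cv2.imwrite(f"pics/{c}1.png",im[:,:,::-1])
    for t in ["pail_bar","pail_tab","hook_seat"]: print(c,t,[(np.round(r["location"],4),round(r["p"],2)) for r in pinpoint(t,c)[:2]])
    s=P[ok];s=s[(abs(s[:,0]-.42)<.05)&(abs(s[:,1]+.2345)<.05)&(s[:,2]>.165)&(s[:,2]<.235)];print("bail",len(s),s.mean(0),s.min(0),s.max(0))
E
```

```text
grip 23.628452497946405 19.99755173921585 [ 0.89   -0.9495 -1.1129]
weight [-0.3006  0.6453 -4.3871] 10.2167
[-1.0158 -0.401  -3.5525] [ 0.42   -0.2346  0.2429] 12.3
side pail_bar [(array([ 0.4212, -0.2359,  0.2266]), 0.75), (array([0.5485, 0.2992, 0.0483]), 0.27)]
side pail_tab [(array([ 0.4267, -0.2353,  0.261 ]), 0.64)]
side hook_seat [(array([ 0.5096, -0.2327,  0.1925]), 0.66), (array([ 0.6512, -0.4187,  0.0006]), 0.2)]
bail 81 [ 0.4208 -0.2257  0.2   ] [ 0.4144 -0.2668  0.1654] [ 0.4252 -0.1975  0.234 ]
scene pail_bar [(array([ 0.4211, -0.2362,  0.2309]), 0.92)]
scene pail_tab [(array([ 0.421 , -0.2299,  0.2621]), 0.85)]
scene hook_seat [(array([ 0.5122, -0.2306,  0.1929]), 0.54), (array([ 0.4195, -0.23  ,  0.2616]), 0.27)]
bail 154 [ 0.4187 -0.2379  0.2083] [ 0.4144 -0.2699  0.1654] [ 0.4252 -0.2045  0.2346]
```

```bash
cat >> h.py <<'E'
def fz(n=20,dt=.03):
    a=[]
    for _ in range(n): sleep(dt);a.append(get_ft_force())
    a=np.array(a);return a.mean(0),a.std(0)
E
python3 - <<'E'
from h import *
print(fz())
move_l([.463,-.2325,.243],speed=.1); print(fz(10)); print(get_time_s())
im,P,ok=cloud("wrist"); cv2.imwrite("pics/w2.png",im[:,:,::-1])
E
```

```text
(array([-0.0901,  0.0211, -3.7169]), array([0.7646, 0.3817, 0.55  ]))
(array([ 0.1616, -0.1065, -3.3906]), array([0.3454, 0.372 , 0.4303]))
14.3333
```

View pics/w2.png

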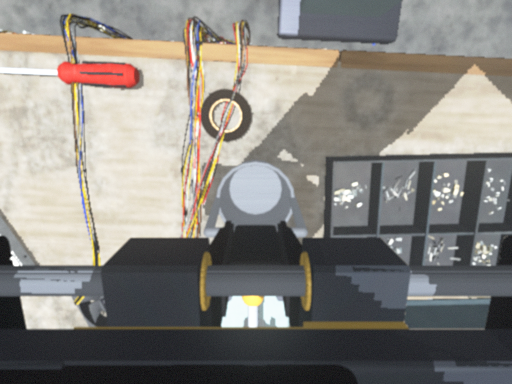

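The wrist view shows the pail held in front of the arm (the brass collar is at (255,298)), and the arm lines up with the middle of the bail. Mean weight is about 3.6 N, so I go over the seat and lower it.

```bash
python3 - <<'E'
from h import *
print(move_l([.508,-.2335,.243],speed=.06,contact_N=5),get_tcp_pos()); 
for c in ("side","scene"):
    snapshot(c)
    for t in ["pail_bar","hook_seat"]: print(c,t,[(np.round(r["location"],4),round(r["p"],2)) for r in pinpoint(t,c)[:2]])
move_l([.508,-.2335,.212],speed=.05); a=fz(20);print(a[0])
move_l([.508,-.2335,.195],speed=.03); b=fz(20);print(b[0])
move_l([.507,-.2335,.178],speed=.03); b=fz(20);print(b[0],get_time_s())
im,P,ok=cloud("side"); cv2.imwrite("pics/side2.png",cv2.resize(im[100:220,200:360,::-1],(640,480)))
E
```

```text
False [ 0.5078 -0.2334  0.2429]
side pail_bar [(array([ 0.5124, -0.2356,  0.225 ]), 0.74), (array([0.4513, 0.168 , 0.0439]), 0.64)]
side hook_seat [(array([ 0.5063, -0.2343,  0.1945]), 0.5)]
scene pail_bar [(array([ 0.5064, -0.2343,  0.229 ]), 0.72), (array([0.4503, 0.1643, 0.0949]), 0.39)]
scene hook_seat [(array([ 0.5097, -0.2306,  0.193 ]), 0.51)]
[ 0.0501  0.15   -3.4826]
[-0.4814  0.338  -2.3898]
[ 0.3761  0.0759 -1.3923] 19.7833
```

View pics/side2.png

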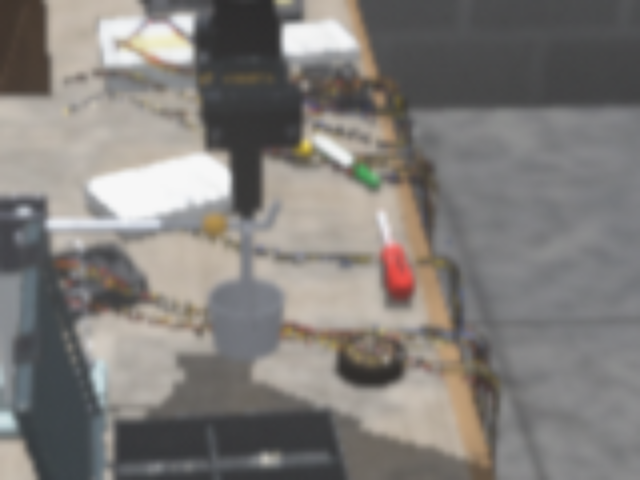

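The bar sits on the arm between the upturned end (272,215) and the collar (215,222), and the arm is sinking as expected. I continue easing it down.

```bash
python3 - <<'E'
from h import *
move_l([.5065,-.2335,.163],speed=.02); b,_=fz(40);print(b)
z=.163-np.clip(-b[2],-0.5,1)/70
move_l([.506,-.2335,z],speed=.02); b,_=fz(40);print(z,b,get_time_s())
E
```

```text
[ 0.5505  0.0275 -0.3281]
0.15831317230107778 [-0.5388 -0.3169 -0.0484] 23.7833
```

```bash
python3 - <<'E'
from h import *
move_gripper(0,3); move_gripper(.55); sleep(.6)
p=get_tcp_pos()
im,P,ok=cloud("scene")
for t in ["pail_bar","hook_seat","pail_tab"]: print(t,[(np.round(r["location"],4),round(r["p"],2)) for r in pinpoint(t,"scene")[:2]])
move_l([p[0],p[1],.26],speed=.08); print(get_time_s(),fz(15)[0])
im,P,ok=cloud("side"); cv2.imwrite("pics/side3.png",cv2.resize(im[100:340,200:360,::-1],(400,600)))
for t in ["pail_bar","hook_seat","stand_mouth","stylus_grip","stylus_collar","recess_mouth"]: print(t,[(np.round(r["location"],4),round(r["p"],2)) for r in pinpoint(t,"side")[:2]])
E
```

```text
pail_bar [(array([ 0.5063, -0.2348,  0.1448]), 0.76)]
hook_seat [(array([ 0.509 , -0.2279,  0.1458]), 0.4)]
pail_tab [(array([ 0.507 , -0.229 ,  0.1753]), 0.87)]
26.925 [-0.3379 -0.1463  0.0779]
pail_bar [(array([ 0.5062, -0.2336,  0.1481]), 0.55)]
hook_seat [(array([ 0.5065, -0.2327,  0.1476]), 0.51)]
stand_mouth [(array([0.444 , 0.1605, 0.0446]), 0.83)]
stylus_grip [(array([0.4482, 0.1626, 0.0883]), 0.52)]
stylus_collar [(array([0.4515, 0.1653, 0.0445]), 0.73)]
recess_mouth [(array([0.5468, 0.3008, 0.0476]), 0.89)]
```

View pics/side3.png

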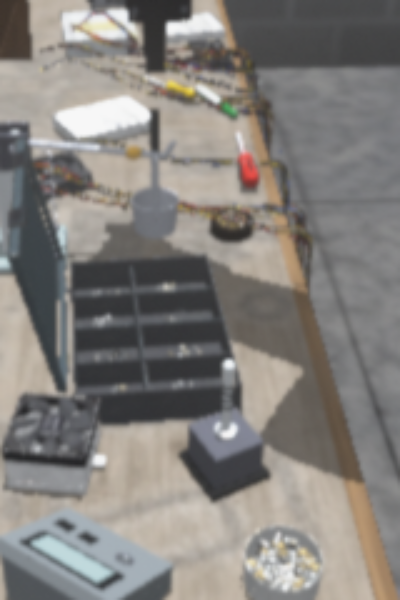

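The pail hangs still on the arm (155,210), and the stylus stands upright in its stand at (228,400). Next I look at the stand and console with the wrist camera.

```bash
python3 - <<'E'
from h import *
D=down(0)
movep([.44,-.03,.33],D); movep([.51,.23,.31],D); sleep(.2); print(get_time_s())
im,P,ok=cloud("wrist"); cv2.imwrite("pics/w3.png",im[:,:,::-1]); np.savez("w3.npz",P=P,ok=ok,im=im)
for t in ["stand_mouth","stylus_grip","stylus_collar","recess_mouth","console","stylus"]: print(t,[(np.round(r["location"],4),round(r["p"],2)) for r in pinpoint(t,"wrist")[:2]])
A=P[ok]
s=A[(abs(A[:,0]-.577)<.08)&(abs(A[:,1]-.30)<.08)&(A[:,2]>.034)&(A[:,2]<.079)]
best=0
rng=np.random.default_rng(0)
for _ in range(500):
    a,b,c=s[rng.choice(len(s),3,False)];n=np.cross(b-a,c-a);L=np.linalg.norm(n)
    if L<1e-6: continue
    n/=L;k=abs((s-a)@n)<.002
    if k.sum()>best and abs(n[2])<.95 and abs(n[2])>.7: best=k.sum();K=k
q=s[K];c=q.mean(0);n=np.linalg.svd(q-c)[2][2];n*=np.sign(n[2])
print(best,len(s),c,n,"yaw",np.degrees(np.arctan2(-n[1],-n[0])))
t=A[(abs(A[:,0]-.45)<.02)&(abs(A[:,1]-.163)<.02)&(A[:,2]>.06)];print("sty",len(t),t.min(0),t.max(0)); t=t[t[:,2]>.12];print(t.mean(0) if len(t) else 0)
t=A[(abs(A[:,0]-.45)<.05)&(abs(A[:,1]-.163)<.05)&(abs(A[:,2]-.046)<.004)];print("stand",cv2.minAreaRect(t[:,:2].astype(np.float32)))
E
```

```text
29.925
stand_mouth [(array([0.4502, 0.1615, 0.0472]), 0.85)]
stylus_grip [(array([0.4493, 0.1616, 0.0906]), 0.79)]
stylus_collar [(array([0.455 , 0.1574, 0.0442]), 0.73)]
recess_mouth [(array([0.544 , 0.3011, 0.0482]), 0.66)]
console [(array([0.5756, 0.299 , 0.0004]), 0.74)]
stylus [(array([0.4544, 0.1648, 0.0047]), 0.69)]
4168 4504 [0.5712 0.3029 0.0552] [-0.2897 -0.4168  0.8616] yaw 55.195325973427614
sty 159 [0.4474 0.1568 0.0608] [0.4572 0.1664 0.1323]
[0.4522 0.1618 0.1295]
stand ((0.45237571001052856, 0.16095538437366486), (0.05147674307227135, 0.052103154361248016), 25.863609313964844)
```

View pics/w3.png

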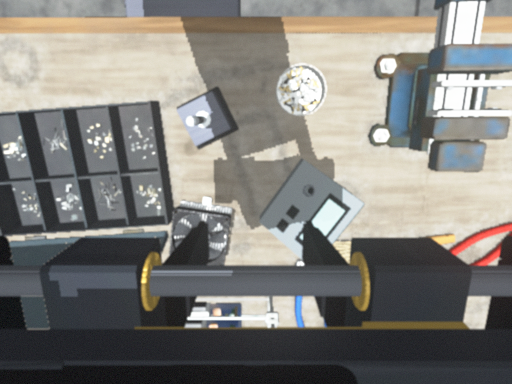

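The view shows the stand at (205,118) with the stylus at (200,120), and the console recess at (308,189), with the two flat pads beside it at (281,223) and (292,211). I locate the recess centre precisely on the face plane, then grasp the stylus.

```bash
python3 - <<'E'
from h import *
w=np.load("w3.npz");im=w["im"];P=w["P"]
g=cv2.cvtColor(im,cv2.COLOR_RGB2GRAY)
y0,x0=176,296;c=g[y0:204,x0:322];print(c[::1,::1][4:24,2:24])
n=np.array([-.2897,-.4168,.8616]);c0=np.array([.5712,.3029,.0552])
m=(g[y0:204,x0:322]<75).astype(np.uint8);k,l,st,ce=cv2.connectedComponentsWithStats(m)
H=np.array(camera_info("wrist")["hand_eye"]);o=R.from_rotvec(get_orientation());C=o.apply(H[:3,3])+get_tcp_pos()
K=camera_info("wrist")["intrinsics"]
for i in range(1,k):
    u,v=ce[i]+[x0,y0];d=o.apply(H[:3,:3]@[(u-K[0,2])/K[0,0],(v-K[1,2])/K[1,1],1])
    p=C+d*((c0-C)@n)/(d@n);print(st[i],u,v,p)
E
```

```text
[[127 128 128 130 128 129 129 131 130 128 128 127 129 127 130 129 130 131
  130 130 130 131]
 [125 129 127 129 128 127 128 128 128 129 125 128 129 129 131 130 130 129
  131 128 129 128]
 [128 127 125 130 125 127 129 128 130 127 128 127 130 131 130 128 131 129
  126 128 131 129]
 [130 129 133 129 129 129 128 131 128 128 127 126 128 130 130 127 131 126
  130 129 129 129]
 [127 128 128 127 125 131 128 128 122 117 114 119 116 122 127 126 130 130
  130 129 130 131]
 [128 126 128 127 129 125 120 119 114 111 110 106 107 114 114 123 128 127
  130 130 130 128]
 [127 130 128 128 127 121 110 102 110 113 110 104  99  99 104 116 128 131
  129 131 130 129]
 [128 129 128 128 126 118 106 105 112 113 107  93  83  81  91 105 123 125
  127 128 129 132]
 [127 129 127 127 123 115 108 111 114 109  99  79  66  65  76  96 114 129
  128 131 128 130]
 [129 124 128 126 119 107 108 116 110 106  81  63  55  58  64  83 111 124
  129 129 131 129]
 [129 126 130 127 120 104 103 112 112 107  72  57  59  57  64  88 109 124
  128 129 132 127]
 [127 128 128 127 118 105 106 110 116 104  72  54  57  56  67  86 110 123
  128 130 130 130]
 [130 130 130 126 118 105 103 107 110 106  84  62  60  61  72  92 112 126
  130 129 128 131]
 [128 128 128 129 121 109 106 101 102 111 101  89  72  70  83  99 121 128
  132 128 128 131]
 [126 128 129 127 129 123 112 104 100 103 110 103  97  86  96 110 123 129
  130 129 131 129]
 [127 127 129 126 128 129 123 111 101 100 105 108 106 103 107 120 127 130
  129 129 131 132]
 [131 129 127 128 129 131 128 122 112 108 106 114 115 119 120 125 129 130
  131 131 126 129]
 [126 125 127 129 130 128 131 128 128 126 122 123 127 128 128 132 129 130
  128 127 132 132]
 [129 129 127 127 126 130 130 129 129 129 128 129 129 128 129 127 129 131
  129 129 131 129]
 [130 129 126 129 130 128 129 130 128 128 128 127 130 129 128 128 128 130
  128 129 131 131]]
[12 12  5  6 22] 310.27272727272725 190.5 [0.5466 0.304  0.0475]
```

```bash
cat >> h.py <<'E'
YAW=np.radians(55.); d=np.array([.5*np.cos(YAW),.5*np.sin(YAW),-.8660])
ty=np.array([-np.sin(YAW),np.cos(YAW),0]); T=R.from_matrix(np.stack([np.cross(ty,d),ty,d],1)).as_rotvec()
V=down(YAW); M=np.array([.546,.302,.0463]); S=np.array([.451,.1615,.081]); L=.075
E
python3 - <<'E'
from h import *
print(ik(M-d*(L+.02),T),ik(S,V))
movep(S+[0,0,.09],V); 
move_l(S,speed=.1,contact_N=8); print(get_tcp_pos())
move_gripper(0,14); print(get_grip_width()*95,get_gripper_force())
move_l(S+[0,0,.07],speed=.1); print(get_grip_width()*95)
movep(M-d*(L+.025),T); sleep(.3); print(get_q(),get_tcp_pos(),get_time_s())
im,P,ok=cloud("wrist"); cv2.imwrite("pics/w4.png",im[:,:,::-1])
for t in ("stylus","stylus_collar"): print(t,[(np.round(r["location"],4),round(r["p"],2)) for r in pinpoint(t,"wrist")[:2]])
im,P,ok=cloud("side"); cv2.imwrite("pics/side4.png",cv2.resize(im[260:380,180:340,::-1],(640,480)))
for t in ("stylus","recess_mouth","stylus_collar"): print(t,[(np.round(r["location"],4),round(r["p"],2)) for r in pinpoint(t,"side")[:2]])
print("tip exp",M-d*.025)
E
```

```text
None [ 0.2059  0.4883  2.0458 -0.      0.6075 -2.3249]
[0.4513 0.1616 0.0814]
10.326913991403227 13.999644219875336
9.90148619304068Traceback (most recent call last):
  File "<stdin>", line 7, in <module>
workcell.PlanningError: the arm cannot take that pose within its joint ranges
```

```bash
python3 - <<'E'
from h import *
print(get_q(),get_time_s())
for a in range(-180,180,15):
    r=(R.from_rotvec(T)*R.from_euler('z',np.radians(a))).as_rotvec()
    q1=ik(M-d*(L+.025),r);q2=ik(M-d*(L-.016),r)
    if q1 is not None: print(a,q1,None if q2 is None else q2)
E
```

```text
[ 0.2058  0.3729  1.9818  0.      0.7875 -2.3248] 33.925
-180 [ 0.1859  0.4455  2.0681  1.01    0.4255 -0.0988] [ 0.2161  0.5263  2.056   1.1597  0.3783 -0.2342]
-165 [0.1859 0.4455 2.0681 1.01   0.4255 0.163 ] [0.2161 0.5263 2.056  1.1597 0.3783 0.0276]
-150 [0.1859 0.4455 2.0681 1.01   0.4255 0.4248] [0.2161 0.5263 2.056  1.1597 0.3783 0.2894]
-135 [0.1859 0.4455 2.0681 1.01   0.4255 0.6866] [0.2161 0.5263 2.056  1.1597 0.3783 0.5512]
-120 [0.1859 0.4455 2.0681 1.01   0.4255 0.9484] [0.2161 0.5263 2.056  1.1597 0.3783 0.813 ]
-105 [0.1859 0.4455 2.0681 1.01   0.4255 1.2102] [0.2161 0.5263 2.056  1.1597 0.3783 1.0748]
-90 [0.1859 0.4455 2.0681 1.01   0.4255 1.472 ] [0.2161 0.5263 2.056  1.1597 0.3783 1.3366]
-75 [0.1859 0.4455 2.0681 1.01   0.4255 1.7338] [0.2161 0.5263 2.056  1.1597 0.3783 1.5984]
-60 [0.1859 0.4455 2.0681 1.01   0.4255 1.9956] [0.2161 0.5263 2.056  1.1597 0.3783 1.8602]
-45 [0.1859 0.4455 2.0681 1.01   0.4255 2.2574] [0.2161 0.5263 2.056  1.1597 0.3783 2.122 ]
-30 [0.1859 0.4455 2.0681 1.01   0.4255 2.5192] [0.2161 0.5263 2.056  1.1597 0.3783 2.3838]
45 [ 0.1859  
[... 218 characters left out ...]
81  1.01    0.4255 -1.9314] [ 0.2161  0.5263  2.056   1.1597  0.3783 -2.0668]
90 [ 0.1859  0.4455  2.0681  1.01    0.4255 -1.6696] [ 0.2161  0.5263  2.056   1.1597  0.3783 -1.805 ]
105 [ 0.1859  0.4455  2.0681  1.01    0.4255 -1.4078] [ 0.2161  0.5263  2.056   1.1597  0.3783 -1.5432]
120 [ 0.1859  0.4455  2.0681  1.01    0.4255 -1.146 ] [ 0.2161  0.5263  2.056   1.1597  0.3783 -1.2814]
135 [ 0.1859  0.4455  2.0681  1.01    0.4255 -0.8842] [ 0.2161  0.5263  2.056   1.1597  0.3783 -1.0196]
150 [ 0.1859  0.4455  2.0681  1.01    0.4255 -0.6224] [ 0.2161  0.5263  2.056   1.1597  0.3783 -0.7578]
165 [ 0.1859  0.4455  2.0681  1.01    0.4255 -0.3606] [ 0.2161  0.5263  2.056   1.1597  0.3783 -0.496 ]
```

```bash
cat >> h.py <<'E'
T=(R.from_rotvec(T)*R.from_euler('z',np.radians(60))).as_rotvec()
E
python3 - <<'E'
from h import *
movep(M-d*(L+.025),T); sleep(.3); print(get_q(),get_tcp_pos(),get_time_s())
im,P,ok=cloud("wrist"); cv2.imwrite("pics/w4.png",im[:,:,::-1])
for t in ("stylus","recess_mouth","stylus_collar"): print(t,[(np.round(r["location"],4),round(r["p"],2)) for r in pinpoint(t,"wrist")[:2]])
im,P,ok=cloud("side"); cv2.imwrite("pics/side4.png",cv2.resize(im[260:380,180:340,::-1],(640,480)))
for t in ("stylus","recess_mouth","stylus_collar"): print(t,[(np.round(r["location"],4),round(r["p"],2)) for r in pinpoint(t,"side")[:2]])
print("tip exp",M-d*.025)
E
```

```text
[ 0.186   0.4452  2.068   1.0095  0.4256 -2.1933] [0.5173 0.2611 0.1331] 35.175
stylus [(array([0.538 , 0.2947, 0.0659]), 0.71)]
recess_mouth [(array([0.5437, 0.302 , 0.0462]), 0.76)]
stylus_collar [(array([0.5443, 0.3038, 0.0456]), 0.72), (array([0.5289, 0.274 , 0.1041]), 0.62)]
stylus [(array([0.5388, 0.2938, 0.0651]), 0.44), (array([0.5291, 0.2816, 0.101 ]), 0.34)]
recess_mouth [(array([0.5492, 0.3018, 0.0482]), 0.72), (array([0.5292, 0.2798, 0.0991]), 0.19)]
stylus_collar [(array([0.5264, 0.2788, 0.1002]), 0.54)]
tip exp [0.5388 0.2918 0.068 ]
```

View pics/w4.png

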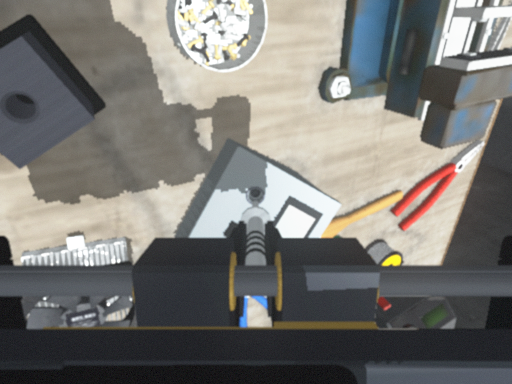

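View pics/side4.png

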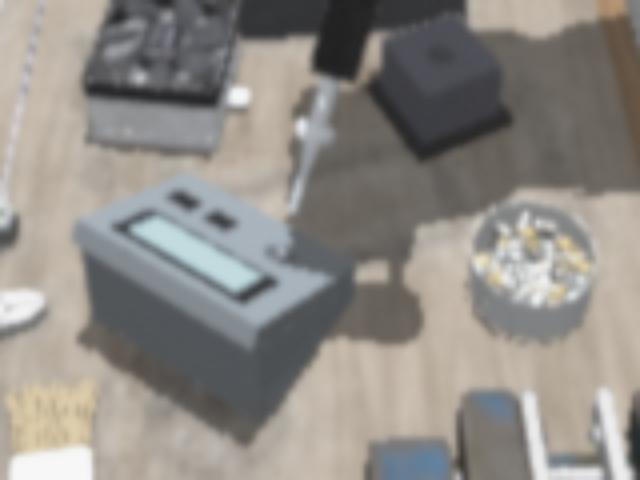

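```bash
python3 - <<'E'
from h import *
H=np.array(camera_info("wrist")["hand_eye"]);o=R.from_rotvec(get_orientation());C=o.apply(H[:3,3])+get_tcp_pos();K=camera_info("wrist")["intrinsics"]
def pr(p):
    q=H[:3,:3].T@o.inv().apply(p-C);return K[0,0]*q[0]/q[2]+K[0,2],K[1,1]*q[1]/q[2]+K[1,2]
im=cv2.imread("pics/w4.png")[160:250,205:305];im=cv2.resize(im,(800,720)[::1],interpolation=cv2.INTER_CUBIC)[:560]
for k,(p,c) in {"M":(M,(0,0,255)),"tip":(M-d*.025,(0,255,0)),"col":(M-d*.065,(255,0,0))}.items():
    u,v=pr(p);print(k,u,v);cv2.drawMarker(im,(int((u-205+.5)*8),int((v-160+.5)*8)),c,0,14,1)
cv2.imwrite("pics/crop.png",im)
for dx in ([.001,0,0],[0,.001,0]): print(np.array(pr(M+dx))-pr(M))
E
```

```text
M 256.36031430662405 194.31656528083977
tip 256.47606615821405 202.30763133508577
col 256.71550442864066 218.8375356831463
[0.0212 1.0057]
[ 1.057  -0.2804]
```

View pics/crop.png

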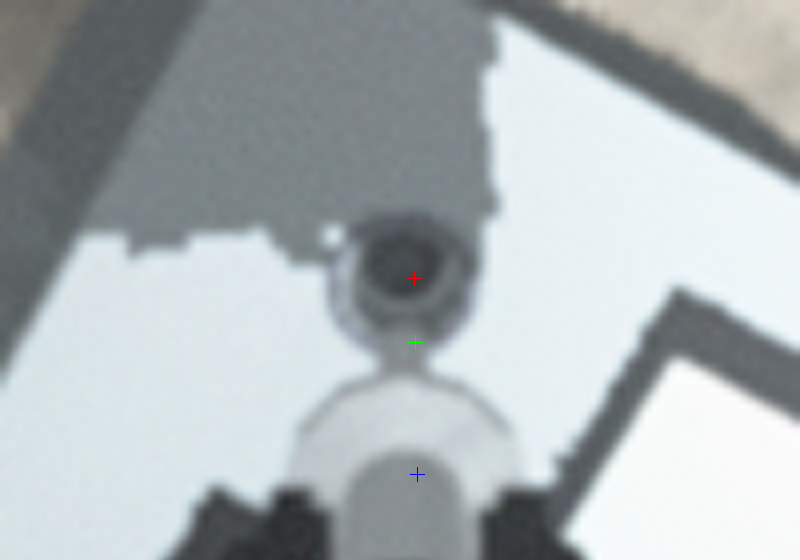

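The crop shows the stylus axis (x≈403) in line with the recess ring (centre about (404,283)), and the tip at (403,345) matches the prediction to within about 1 mm. I press along the axis.

```bash
python3 - <<'E'
from h import *
dep=lambda: (np.array(get_tcp_pos())-M)@d+L
c=move_l(M-d*(L+.002),speed=.04); f0=fz(15)[0]; print(dep(),f0)
c=move_l(M-d*(L-.004),speed=.015,contact_N=3); print("in",c,dep())
if not c:
    c=move_l(M-d*(L-.014),speed=.008,contact_N=3); print("btn",c,dep())
print("F",-(fz(15)[0]-f0)@d,dep(),get_time_s())
E
```

```text
-0.002066327134271656 [-0.063  -0.1969 -0.5381]
in False 0.004121009082480934
btn True 0.009728252810885213
F 3.010164618860852 0.009679458271530009 38.6083
```

```bash
python3 - <<'E'
from h import *
dep=lambda: (np.array(get_tcp_pos())-M)@d+L
f0=np.array([-.06,-.2,-.54]); x=dep()
F=3
while F<6.3 and x<.0165:
    x+=.0008; move_l(M-d*(L-x),speed=.008); F=-(fz(10)[0]-f0)@d; print(x,dep(),F)
sleep(.9); print(-(fz(10)[0]-f0)@d,get_time_s())
E
```

```text
0.010479458271530009 0.01048630648180203 3.528666971594441
0.01127945827153001 0.011281040238333137 4.361625543727045
0.01207945827153001 0.012070483135883478 4.626847974937984
0.01287945827153001 0.012863322239308701 5.184107416971508
0.01367945827153001 0.0134677180072909 9.722295597653778
9.715073536467322 42.775
```

```bash
python3 - <<'E'
from h import *
move_l(M-d*(L+.03),speed=.04)
movep(S+[0,0,.07],V); sleep(.2); print(get_time_s(),get_grip_width()*95)
snapshot("side")
for t in ("stylus","stylus_collar","stand_mouth"): print(t,[(np.round(r["location"],4),round(r["p"],2)) for r in pinpoint(t,"side")[:2]])
c=move_l(S+[0,0,.03],speed=.06,contact_N=4); print(c,get_tcp_pos())
if not c:
    c=move_l(S+[0,0,-.002],speed=.02,contact_N=4); print(c,get_tcp_pos())
print(get_time_s())
E
```

```text
45.1583 9.762395025902595
stylus [(array([0.4512, 0.1642, 0.076 ]), 0.62)]
stylus_collar [(array([0.4515, 0.1665, 0.1133]), 0.6), (array([ 0.5115, -0.2337,  0.173 ]), 0.54)]
stand_mouth [(array([0.451 , 0.1611, 0.0422]), 0.96)]
False [0.4511 0.1615 0.1111]
True [0.451  0.1615 0.0809]
47.5417
```

```bash
python3 - <<'E'
from h import *
move_gripper(.5); move_l(S+[0,0,.12],speed=.1); sleep(.5)
im,P,ok=cloud("wrist")
for t in ("stylus","stylus_collar","stylus_grip","stand_mouth"): print(t,[(np.round(r["location"],4),round(r["p"],2)) for r in pinpoint(t,"wrist")[:1]])
im,P,ok=cloud("side"); A=P[ok]
for t in ("stylus_collar","stylus_grip","pail_bar","hook_seat"): print(t,[(np.round(r["location"],4),round(r["p"],2)) for r in pinpoint(t,"side")[:1]])
t=A[(abs(A[:,0]-.45)<.02)&(abs(A[:,1]-.163)<.02)&(A[:,2]>.06)&(A[:,2]<.14)];print(t.min(0),t.max(0))
print(get_time_s(),get_ft_force())
E
```

```text
stylus [(array([0.4518, 0.164 , 0.0077]), 0.78)]
stylus_collar [(array([0.452 , 0.1602, 0.0444]), 0.86)]
stylus_grip [(array([0.4519, 0.1614, 0.0954]), 0.76)]
stand_mouth [(array([0.4541, 0.1642, 0.0451]), 0.93)]
stylus_collar [(array([0.4493, 0.1666, 0.0453]), 0.6)]
stylus_grip [(array([0.4488, 0.164 , 0.0886]), 0.54)]
pail_bar [(array([ 0.5084, -0.2357,  0.1444]), 0.72)]
hook_seat [(array([ 0.5033, -0.2338,  0.1481]), 0.48)]
[0.4468 0.1585 0.0606] [0.4568 0.1689 0.1328]
50.7167 [ 0.0938  0.4261 -0.3   ]
```

```bash
python3 -c "
from h import *
print(hand_in())"
```

```text
the job is handed in; nothing more can be done
None
```

I handed the job in at about 51 s of the 72 s allowed, with the pail hanging on the settled arm, the zero button held fully down for over a second and the stylus back in its stand; the hand-in call gave no verdict.

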